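Find the roller that a radius gauge fits

ROBOT

A 6-joint arm with a two-finger parallel gripper is mounted at the origin on a cart in front of the work surface, level with it; the furniture and walls round the work are solid. World frame = base frame: x ahead of the robot, y to its left, z up, the work surface at z = 0. Lengths are in mm, angles in rad, forces in N, time in s.
With the tool pointing down it reaches from about 300 to 775 mm from the base axis. Payload 14.6 kg.
Tool frame: the origin (TCP) lies at the centre of the arm's flange, where the gripper is bolted on; the fingertips stand 199 mm ahead of it and the grasp point (between the pads) lies 180 mm ahead of it; z points along the fingers, y is the line along which they close (so a half turn about z gives the same grasp; the last joint's range is limited). The gripper opens to 94 mm and grips with 3 to 60 N. Pads are 16 mm wide; open, the fingers measure 119 mm over their backs; the gripper's body (75 mm by 177 mm) begins 78 mm behind the grasp point.
Start: joints at [1.269, 0.3, 1.521, -0, 1.321, -0.067], TCP at [127.955, 534.9, 404.646] pointing down, gripper open.
Joint ranges: [-3.03, 3.03], [-0.79, 2.21], [0.23, 2.52], [-1.04, 4.18], [0, 3.07], [-2.55, 2.55]. Speed limits (rad/s): [2.22, 2.22, 2.57, 3.14, 3.14, 3.14].

INTERFACE

Orientations are given as [roll, pitch, yaw] about the fixed x, y, z axes, in that order (R = Rz(yaw) Ry(pitch) Rx(roll)).
In Python, from cell import manip, optics, workorder gives the robot as it stands.
- The arm moves only by the tool step_arm, never from a script. Its argument "increments" is a list that holds one entry, the list of rows, each a list of 7 numbers: the turn, a rotation vector about the tool's x, y, z as a fraction of full scale, then the shift along the tool's x, y, z as a fraction of full scale, then the closure, from -1 (fully open) to 1 (shut). In form: [[[wx, wy, wz, tx, ty, tz, fingers], ...]]. A call has 1 to 5 rows; each row shifts and turns the commanded pose from where the row before left it, along the tool's axes as they then stand; what a row does not reach is not made up. Full scale, the value 1, is 40 mm for a shift and 45 degrees for a turn. A row lasts 1/10 s, in which the tool goes at most 50 mm and 8.59 degrees, less where a joint would pass 70% of its speed; a pose out of reach is approached as far as the arm can. A call with a number of a shift or a turn outside -1 to 1 is refused whole. A call with a gripper value outside its range is refused whole. The fingers move at their own pace and stop on an object; "newtons" is the grip in N (left out, the last holds). Time passes only in rows, so rows that do not move let the fingers close. It gives the time, the measured TCP pose, the force, the opening and the grip force at its end, in the units of the state.
- manip.read_state(): the state, without advancing time (a new reading comes with each control period).
- optics.camera(name): name is "scene" or "top" or "wrist"; returns a dict with "frame" (384x512x3 uint8, red, green, blue), "range_z" (384x512 float32, mm along the optical axis (not along the pixel's ray), 0 where there is no reading), "mtx" (3x3 intrinsics, pixels), "cam_to_world" (4x4, takes a point from camera to world coordinates). Camera axes: x right, y down, z forward; pixel columns grow to the right and rows downward; lengths in mm; the calibration is good to about 2 mm. A picture is of the moment at which its call begins.
- workorder.sign_off(): hands the job in; it is judged then, once.
The state is a dict: "clock": time; "joints": joint angles; "qd": joint speeds; "effort": joint torques, N m; "eef_pos": TCP position; "eef_rot": TCP orientation; "wrist_force": force on the tool from outside, world axes, zero at the start; "moment": the same for the moment, N m; "finger_gap": finger opening in mm; "finger_force": force on a finger pad.
Only numpy, scipy, OpenCV 4.12 (cv2) and the standard library are available. Lean on these libraries where they do the work, as an engineer would, in place of code of your own. Each camera call takes 0.05 s, during which the arm holds its last target. There are 200 camera calls.

TASK

One of the three white rollers on the rack is the 40 mm one. Take the radius gauge by its blue grip and try it gently, never forcing it, square across the rollers until it beds on one all round; keep it lightly pressed on that one and rock it about ten degrees round the roller, first to your left and then to your right, to prove that it stays bedded. Then leave the gauge sitting upright on that roller and disturb nothing else.

Things in the scene. Friction and masses are not known exactly. Their poses are not given: they have to be found in the camera images.
- place_a (a point): middle of the axis of the right-hand (rack y = -100 mm) roller on the rack. x along the roller, away from the robot when the rack is unturned, y along the rack to the robot's left, z up. 45 mm above the worktop. Which diameter lies here differs from start to start.
- place_b (a point): middle of the axis of the middle roller on the rack. x along the roller, away from the robot when the rack is unturned, y along the rack to the robot's left, z up. 45 mm above the worktop. Which diameter lies here differs from start to start.
- place_c (a point): middle of the axis of the left-hand (rack y = +100 mm) roller on the rack. x along the roller, away from the robot when the rack is unturned, y along the rack to the robot's left, z up. 45 mm above the worktop. Which diameter lies here differs from start to start.
- rack: fixed grey rack, 124 mm (x) by 310 mm (y); origin under its centre on the worktop, axes as the places'. It carries, 100 mm apart, three fixed like-looking white rollers, 62 mm long, 34, 40 and 46 mm thick in unknown order, axes 45 mm above the worktop along the rack's x. End posts stand 41 to 51 mm from each roller's middle and rise 51 mm above the worktop. Nothing turns or gives.
- gauge_arc (a point): centre of the gauge's concave arc, radius 20.3 mm, 60 degrees each side of up. x through the thickness (goes along the roller), y along the width, z up to the grip. It lies on the roller's axis when bedded on the 40 mm roller, about 3 mm lower on the 34 mm one (loose sideways), 5 mm higher on the 46 mm one (on two corners). The blade's feet, on which it first stands, are 10 mm above it.
- gauge_grip (a point): centre of the gauge's blue plastic grip: 22 mm thick (x), 34 mm wide (y), 44 mm tall (z), 52 mm above gauge_arc; 42 mm above the worktop at the start. Same axes. Take it across the 22 mm thickness. The gauge weighs 130 g.
- gauge_top (a point): middle of the top of the grip, 74 mm above gauge_arc; same axes. Its sideways place shows the lean.
- blade: the steel blade of the gauge, 48 mm wide (y), 16 mm thick (x), rigidly fixed under the grip, from 10 to 30 mm above gauge_arc; origin and axes those of gauge_arc. Only the blade should touch the rollers, with a steady push of about 4 N; added up over all its points of contact (the arc wedges, so twice the push or more) never over 30 N.
- vial: glass vial with red cap, 33 mm across, 78 mm tall, standing; origin under its centre. Bystander.
- petri: clear round dish, 68 mm across, 14 mm tall; origin under its centre. Bystander.
- dish: round aluminium dish with lid, 61 mm across, 26 mm tall; origin under its centre. Bystander.
- marker_pen: white marker pen with black cap, 135 mm long, 17 mm thick, lying; origin under its centre. Bystander.
Things that resemble listed ones, but are neither listed nor needed, are in the scene too. Of the things that look like the part that bears gauge_arc, take the one that is nearest to the robot's base at the start.

How it is judged:
By the outcome, as a careful person would: the job done as asked, in the order asked, and still so for the second after the job is handed in, with the robot touching nothing.
It also fails if it takes over 58 s, if anything falls off the work surface, if the arm or the gripper's body presses on something with over 40 N, if the wrist force passes 120 N, or if a joint passes its speed limit or range.

## Working session

There is one attempt and no reset: what is moved stays moved. The work goes in short steps, Python scripts to look and compute and a tool call to move; the robot and the scene stay as the last step left them, time stands still between calls to the robot, and variables do not carry over. Pictures are saved under pics/ and viewed, at most 10 in all, crops included, and the job is handed in when it is done.

Besides the shell and the picture viewer there is one more tool, called after "Call:" in YAML: its name, and indented under it one key for each argument. step_arm: Moves the arm, as the interface text tells. Its arguments: {"type":"object","properties":{"increments":{"type":"array","items":{"type":"array","items":{"type":"array","items":{"type":"number"}}}},"newtons":{"type":"number"}},"required":["increments"]}

```bash
mkdir -p pics; cat > h.py <<'E'
import numpy as np, cv2
from cell import manip, optics, workorder
def shot(n,save=None):
    c=optics.camera(n)
    if save: cv2.imwrite(f'pics/{save}.png',c['frame'][:,:,::-1])
    return c
def cloud(c):
    z=c['range_z'];K=c['mtx'];v,u=np.mgrid[:z.shape[0],:z.shape[1]]
    P=np.stack([(u-K[0,2])/K[0,0]*z,(v-K[1,2])/K[1,1]*z,z,np.ones_like(z)],-1)
    return (P@np.array(c['cam_to_world']).T)[...,:3]
E
python3 - <<'E'
from h import *
a=shot('top');b=shot('scene')
np.savez('first.npz',tf=a['frame'],tp=cloud(a),sf=b['frame'],sp=cloud(b))
im=np.vstack([a['frame'],b['frame']])[:,:,::-1]
cv2.imwrite('pics/a.png',cv2.resize(a['frame'][:,:,::-1],(800,600)));cv2.imwrite('pics/b.png',cv2.resize(b['frame'][:,:,::-1],(800,600)))
print(manip.read_state())
for c in(a,b):
  print(c['mtx'],c['cam_to_world'])
  P=cloud(c);h=cv2.cvtColor(c['frame'],cv2.COLOR_RGB2HSV)
  m=cv2.inRange(h,(95,100,40),(130,255,255));n,l,s,ce=cv2.connectedComponentsWithStats(m)
  for i in range(1,n):
    if s[i,4]>30:
      q=P[l==i];print(s[i],ce[i],np.median(q,0),q.min(0),q.max(0))
E
```

```text
{'clock': 0.1, 'joints': array([ 1.26937137e+00,  3.00403039e-01,  1.52150766e+00,  1.04383669e-05,
        1.32069178e+00, -6.65883534e-02]), 'qd': array([ 0.00148221, -0.0019658 , -0.00243304, -0.00094688, -0.00089319,
       -0.0015393 ]), 'effort': array([ 1.70675761e-03, -5.32648838e+01, -3.53282690e+01,  7.09504914e-02,
        2.34832690e-02, -7.85351858e-05]), 'eef_pos': array([127.96376924, 534.87778226, 404.1546181 ]), 'eef_rot': array([-3.14058574e+00, -7.72813495e-05,  2.90675342e+00]), 'wrist_force': array([ 0.55886196,  0.092391  , -0.30277841]), 'moment': array([ 0.00552183,  0.00770955, -0.00250709]), 'finger_force': 0.0, 'finger_gap': 94.29569352577431}
[[393.78950139   0.         257.35612979]
 [  0.         393.78950139 188.08381318]
 [  0.           0.           1.        ]] [[-8.25261583e-04 -9.89921104e-01  1.41617536e-01  3.86584806e+02]
 [-9.99908944e-01  2.72436872e-03  1.32167507e-02  7.03474527e+00]
 [-1.34693588e-02 -1.41593733e-01 -9.89833214e-01  1.22963689e+03]
 [ 0.00000000e+00  0.00000000e+00  0.00000000e+00  1.00000000e+00]]
[102  60  13  13 118] [10
[... 1934 characters left out ...]

[393 165  10  10  72] [397.66666667 169.40277778] [ 788.66314143 -363.60242653  136.32045413] [ 781.49273341 -375.09406499  120.5861524 ] [ 807.99740933 -349.73009138  143.21950444]
[144 166  14  16 167] [150.82035928 173.2754491 ] [530.2339962  432.55118632  41.53659463] [-460.14133671 -537.32382666   -3.02356626] [634.43154311 531.69276434 858.60853876]
[205 166   9  17 125] [208.696 174.048] [612.9195101  243.7621567   43.66583241] [-460.14133671 -537.32382666   -1.82665052] [732.14160655 327.02230858 858.60853876]
[176 179  14  14 167] [182.59281437 185.41916168] [515.11943575 285.00944608  46.49502846] [-460.14133671 -537.32382666   -3.35896319] [610.64988252 369.64920546 858.60853876]
```

View pics/a.png

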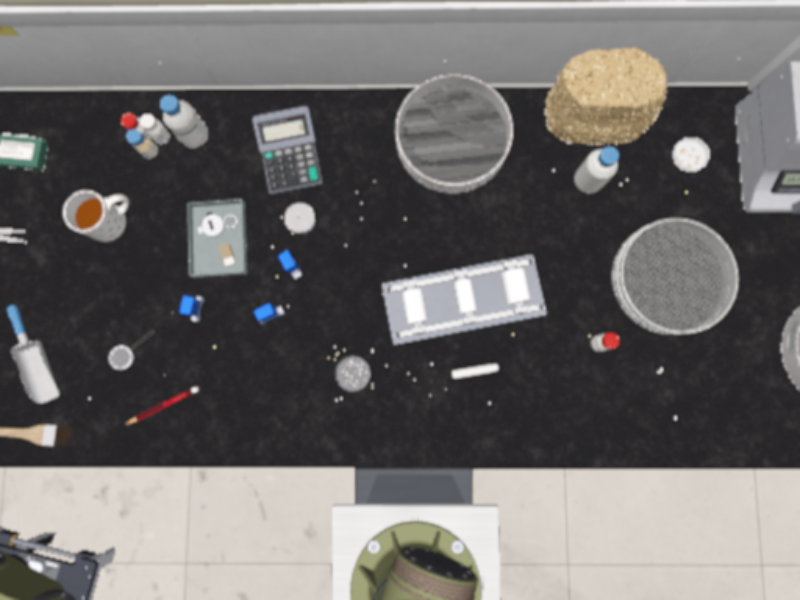

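View pics/b.png

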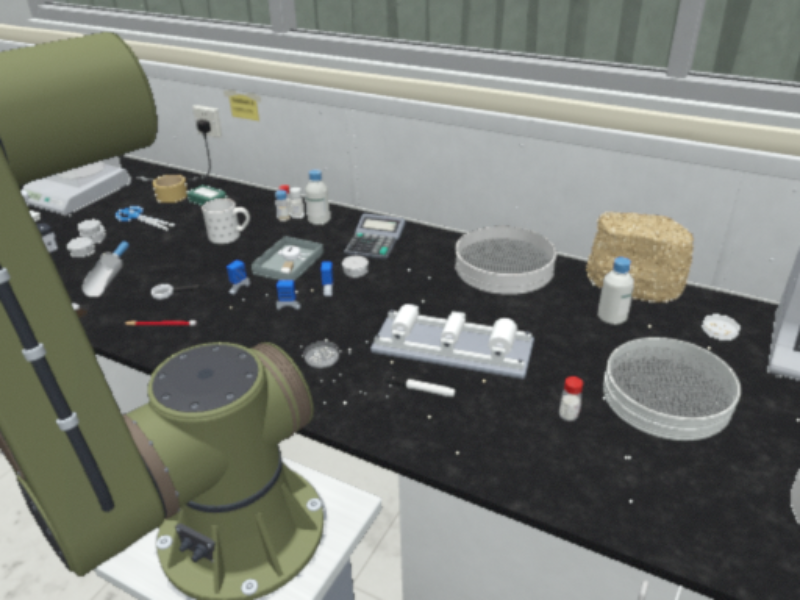

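The top view (800x600) shows three blue-gripped gauges at about (190,307), (267,313) and (290,263). It also shows the turned rack with white rollers at (415,306), (465,295) and (516,286). The gauge nearest the base is the one at about (520,289) mm.

```bash
python3 - <<'E'
import numpy as np,cv2
d=np.load('first.npz')
for f,p in(('tf','tp'),('sf','sp')):
  F=d[f];P=d[p];h=cv2.cvtColor(F,cv2.COLOR_RGB2HSV)
  x,y,z=P[...,0],P[...,1],P[...,2]
  m=(h[...,0]>95)&(h[...,0]<130)&(h[...,1]>100)&(np.hypot(x-520,y-288)<40)
  q=P[m&(z>55)]
  print('grip top',len(q),np.median(q,0),cv2.minAreaRect(q[:,:2].astype(np.float32)) if len(q)>4 else 0)
  # steel blade visible
  m2=(np.hypot(x-520,y-288)<45)&(z>6)&(z<30);q=P[m2];print('low',len(q),q.mean(0),cv2.minAreaRect(q[:,:2].astype(np.float32)))
  w=(x>400)&(x<720)&(y>-280)&(y<90)
  wh=w&(z>53)&(h[...,1]<60)&(z<85)
  n,l,s,c=cv2.connectedComponentsWithStats(wh.astype(np.uint8))
  for i in range(1,n):
    if s[i,4]>15:
      q=P[l==i];r=cv2.minAreaRect(q[:,:2].astype(np.float32));print('roller',s[i,4],q.mean(0),np.percentile(q[:,2],[50,95]),r)
  q=P[w&(z>6)&(z<60)&(x>450)&(x<660)&(y>-220)&(y<70)]
  r=cv2.minAreaRect(q[:,:2].astype(np.float32));print('rack',len(q),r)
E
```

```text
grip top 89 [518.27765467 286.28837249  63.59280599] ((519.5433959960938, 287.10577392578125), (22.636173248291016, 33.369483947753906), 24.30034828186035)
low 13 [514.6001279  283.90323622  16.73084522] ((529.0196533203125, 284.0670166015625), (43.2093620300293, 67.91925048828125), 30.487895965576172)
roller 312 [ 568.57959806 -195.30666678   63.65173601] [64.68916165 70.01572272] ((566.7880249023438, -197.38491821289062), (91.94420623779297, 43.226375579833984), 11.993289947509766)
roller 210 [549.76862975 -97.65449689  59.49623575] [59.44192208 64.66741308] ((552.2384033203125, -97.66181182861328), (80.06413269042969, 30.1145076751709), 10.86276912689209)
roller 260 [531.02855596  -0.58568566  61.50689227] [62.28480805 67.25964379] ((531.76416015625, -0.818206787109375), (83.21742248535156, 37.56809616088867), 10.178600311279297)
rack 3090 ((556.4255981445312, -75.99006652832031), (202.29762268066406, 289.9392395019531), 0.8705611228942871)
grip top 56 [517.0439348  285.44735024  63.22862787] ((518.6730346679688, 286.2396545410156), (25.660917282104492, 34.01862335205078), 23.346248626708984)
low 57 [514.32910765 284.02482112  18.3353437 ] ((518.7159423828125, 285.8209533691406), (22.740468978881836, 51.17270278930664), 21.590381622314453)
roller 168 [525.37641342  -4.63929165  61.01001624] [61.44663578 67.27021361] ((524.9884033203125, -2.201353073120117), (80.83972930908203, 37.14874267578125), 10.792723655700684)
roller 131 [ 546.33039988 -101.00026052   59.41029083] [59.60017971 63.84160121] ((553.3873291015625, -99.08462524414062), (84.3727798461914, 30.990036010742188), 9.674112319946289)
roller 220 [ 562.80515374 -199.63909611   63.17684434] [63.68699208 69.79642853] ((562.7907104492188, -198.38156127929688), (74.984130859375, 43.597816467285156), 12.728158950805664)
rack 2219 ((543.655517578125, -88.27497863769531), (124.23674774169922, 286.9417419433594), 10.347432136535645)
```

Call:
step_arm:
  increments:
    - [[0,0,0.19,-0.8,-0.3,0,-1],[0,0,0.19,-0.8,-0.1,0,-1],[0,0,0.19,-0.8,0.0,0,-1],[0,0,0.19,-0.8,0.1,0,-1],[0,0,0.19,-0.8,0.2,0,-1]]

```text
clock: 0.6
eef_pos: [267.8, 447.7, 404.4]
eef_rot: [-3.141, 0.0, 2.155]
wrist_force: [-0.5, 1.3, 0.6]
finger_gap: 93.9
finger_force: 0.0
```

```bash
cat >> h.py <<'E'
from scipy.spatial.transform import Rotation as R
def to(pos=None,ydir=None,ax=None):
    """tool-frame (turn frac, shift frac) from measured pose to a target TCP, tool down, tool y along ydir deg"""
    s=manip.read_state();p=s['eef_pos'];A=R.from_euler('xyz',s['eef_rot'])
    print('t',round(s['clock'],2),'p',p.round(2),'ydir',np.degrees(np.arctan2(*A.as_matrix()[[1,0],1])).round(2),'zax',A.as_matrix()[:,2].round(4),'F',s['wrist_force'].round(2),'M',s['moment'].round(3),'gap',round(s['finger_gap'],2),'ff',round(s['finger_force'],1))
    if pos is None:return
    b=np.radians(ydir);y=np.array([np.cos(b),np.sin(b),0]);z=np.array([0,0,-1.]);B=R.from_matrix(np.c_[np.cross(y,z),y,z])
    print('turn',((A.inv()*B).as_rotvec()/np.radians(45)).round(4),'shift(axes now)',(A.inv().apply(np.array(pos)-p)/40).round(3),'shift(after turn)',(B.inv().apply(np.array(pos)-p)/40).round(3))
E
python3 -c "
from h import *
to([518,286.5,330],23.5)"
```

```text
t 0.6 p [267.8  447.7  404.39] ydir 33.45 zax [-3.e-04 -4.e-04 -1.e+00] F [-0.47  1.26  0.62] M [-0.087  0.011  0.004] gap 93.91 ff 0.0
turn [-0.0006  0.0003  0.2212] shift(axes now) [-6.81   2.998  1.86 ] shift(after turn) [-6.19   4.129  1.86 ]
```

Call:
step_arm:
  increments:
    - [[0,0,0.11,0,0,0,-1],[0,0,0.11,0,0,0,-1],[0,0,0,-0.77,0.51,0,-1],[0,0,0,-0.77,0.51,0,-1],[0,0,0,-0.77,0.51,0,-1]]

```text
clock: 1.1
eef_pos: [361.1, 388.0, 404.4]
eef_rot: [-3.141, 0.0, 1.989]
wrist_force: [0.3, 0.4, -0.9]
finger_gap: 93.8
finger_force: 0.0
```

Call:
step_arm:
  increments:
    - [[0,0,0,-0.77,0.51,0.2,-1],[0,0,0,-0.77,0.51,0.2,-1],[0,0,0,-0.77,0.51,0.2,-1],[0,0,0,-0.77,0.51,0.2,-1],[0,0,0,-0.77,0.5,0.2,-1]]

```text
clock: 1.6
eef_pos: [516.7, 288.1, 364.0]
eef_rot: [-3.141, -0.0, 1.988]
wrist_force: [-0.5, 0.6, 0.2]
finger_gap: 94.1
finger_force: 0.0
```

```bash
python3 - <<'E'
from h import *
to([518,286.5,330],23.5)
c=shot('wrist','w1');print(c['cam_to_world'])
P=cloud(c);h=cv2.cvtColor(c['frame'],cv2.COLOR_RGB2HSV)
m=cv2.inRange(h,(95,100,40),(130,255,255));n,l,s,ce=cv2.connectedComponentsWithStats(m)
for i in range(1,n):
  if s[i,4]>200:
    q=P[l==i];q=q[(q[:,2]>58)&(q[:,2]<70)]
    if len(q)>50: print(s[i],len(q),np.median(q,0),cv2.minAreaRect(q[:,:2].astype(np.float32)))
E
```

```text
t 1.6 p [516.66 288.11 364.  ] ydir 23.89 zax [-5.e-04 -2.e-04 -1.e+00] F [-0.47  0.65  0.21] M [-0.052 -0.031 -0.012] gap 94.13 ff 0.0
turn [-0.0008 -0.      0.0087] shift(axes now) [-0.05   0.015  0.85 ] shift(after turn) [-0.05   0.015  0.85 ]
[[ 9.13571808e-01  3.94709367e-01  9.79339890e-02  4.88321168e+02]
 [ 4.06675863e-01 -8.86009573e-01 -2.22714568e-01  3.53566269e+02]
 [-1.13707464e-03  2.43293141e-01 -9.69952140e-01  3.44106335e+02]
 [ 0.00000000e+00  0.00000000e+00  0.00000000e+00  1.00000000e+00]]
[ 326    5   58   58 2180] 1395 [531.91010166 438.32647283  63.77245126] ((532.6459350585938, 439.1040954589844), (22.292448043823242, 34.1115608215332), 79.3663101196289)
[ 248  168   31   51 1332] 969 [519.21366767 291.23623232  63.68382745] ((519.7166137695312, 290.2218322753906), (21.972923278808594, 33.97174072265625), 26.608652114868164)
[ 318  252   45   41 1254] 692 [615.74615485 248.7983398   63.62456684] ((619.0023193359375, 249.2193603515625), (32.08416748046875, 22.123741149902344), 28.404029846191406)
```

View pics/w1.png

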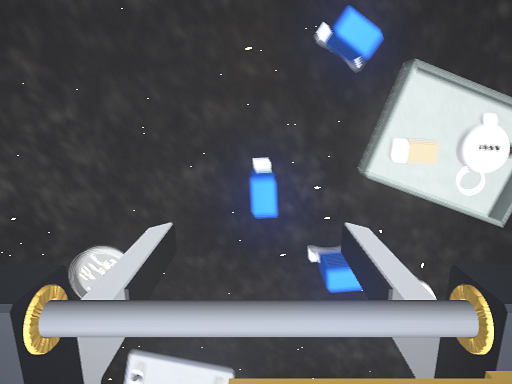

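The wrist view shows the target gauge centred between the fingers at (263,195), with the other gauges clear at (350,35) and (335,268). I'll descend and grip.

Call:
step_arm:
  increments:
    - [[0,0,-0.025,-0.025,0.066,0.8,-1],[0,0,0,0,0,0.8,-1],[0,0,0,0,0,0.8,-1],[0,0,0,0,0,0.7,-1],[0,0,0,0,0,0.4,-1]]

```text
clock: 2.15
eef_pos: [517.9, 289.1, 222.1]
eef_rot: [-3.138, 0.0, 2.007]
wrist_force: [0.1, -0.1, -0.3]
finger_gap: 93.8
finger_force: 0.0
```

Call:
step_arm:
  increments:
    - [[0,0,0,0,0,0,1],[0,0,0,0,0,0,1],[0,0,0,0,0,0,1],[0,0,0,0,0,0,1],[0,0,0,0,0,0,1]]
  newtons: 30

```text
clock: 2.65
eef_pos: [518.4, 289.4, 225.5]
eef_rot: [3.14, -0.0, 2.007]
wrist_force: [0.0, -0.5, -0.5]
finger_gap: 57.4
finger_force: 0.0
```

```bash
python3 - <<'E'
from h import *
to([518,286.5,330],23.5)
E
```

```text
t 2.65 p [518.41 289.36 225.51] ydir 25.02 zax [ 1.2e-03  6.0e-04 -1.0e+00] F [ 0.03 -0.45 -0.55] M [-0.095  0.035 -0.033] gap 57.37 ff 0.0
turn [ 0.0017 -0.      0.0338] shift(axes now) [-0.06  -0.036 -2.612] shift(after turn) [-0.061 -0.038 -2.612]
```

Call:
step_arm:
  increments:
    - [[0,0,0,0,0,0,1],[0,0,0,0,0,0,1],[0,0,0,0,0,0,1],[0,0,0,0,0,0,1],[0,0,0,0,0,0,1]]

```text
clock: 3.15
eef_pos: [518.3, 289.3, 224.6]
eef_rot: [3.142, 0.0, 2.008]
wrist_force: [0.1, 0.1, -0.7]
finger_gap: 21.9
finger_force: 30.0
```

Call:
step_arm:
  increments:
    - [[0,0,0,0,0,0,1],[0,0,0,0,0,0,1],[0,0,0,0,0,0,1],[0,0,0,0,0,0,1],[0,0,0,0,0,0,1]]

```text
clock: 3.65
eef_pos: [518.3, 289.3, 224.6]
eef_rot: [-3.142, -0.0, 2.007]
wrist_force: [0.6, 1.1, 0.6]
finger_gap: 22.0
finger_force: 30.0
```

```bash
python3 - <<'E'
from h import *
to()
P=cloud(c:=shot('wrist','w2'));h=cv2.cvtColor(c['frame'],cv2.COLOR_RGB2HSV)
m=cv2.inRange(h,(95,100,40),(130,255,255));n,l,s,ce=cv2.connectedComponentsWithStats(m)
for i in range(1,n):
  if s[i,4]>100:
    q=P[l==i];print(s[i],len(q),np.median(q,0),cv2.minAreaRect(q[:,:2].astype(np.float32)))
E
```

```text
t 3.65 p [518.33 289.3  224.64] ydir 25.02 zax [-0.  0. -1.] F [0.63 1.12 0.61] M [-0.057 -0.117  0.002] gap 21.99 ff 30.0
[395   0  82  25 959] 959 [540.99949988 426.74176613  37.17742298] ((523.5282592773438, 411.281005859375), (132.60296630859375, 17.216102600097656), 51.2421760559082)
[ 225  210   67   91 4798] 4798 [516.49590629 295.5474272   63.64064221] ((512.0521850585938, 295.0089416503906), (33.500083923339844, 125.97370147705078), 29.528039932250977)
```

View pics/w2.png

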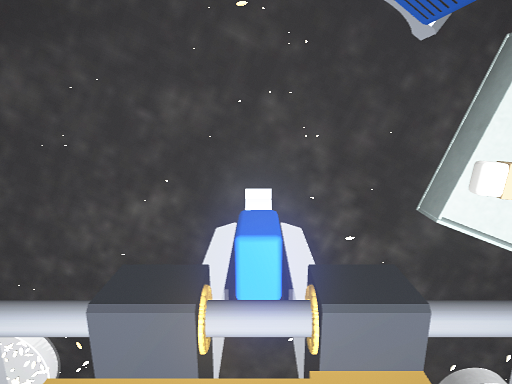

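Gripped: the grip spans columns 235–282 at row 260, with the white blade end at (258,198). I'll lift and carry it to hover over the left roller.

Call:
step_arm:
  increments:
    - [[0,0,0,0,0,-0.3,1],[0,0,0,0,0,-0.6,1],[0,0,0,0,0,-0.8,1],[0,0,0.06,0,0,-0.6,1],[0,0,0.06,0,0,-0.3,1]]

```text
clock: 4.2
eef_pos: [518.3, 289.3, 332.0]
eef_rot: [3.138, -0.0, 1.911]
wrist_force: [0.8, -0.1, -1.1]
finger_gap: 22.1
finger_force: 30.0
```

Call:
step_arm:
  increments:
    - [[0,0,0.1,0,0,0,1],[0,0,0.1,0,0,0,1],[0,0,0,0,0,0,1],[0,0,0,0,0,0,1],[0,0,0,0,0,0,1]]

```text
clock: 4.7
eef_pos: [518.3, 289.3, 328.8]
eef_rot: [-3.142, 0.0, 1.758]
wrist_force: [0.1, 0.1, -1.2]
finger_gap: 22.0
finger_force: 30.0
```

```bash
python3 - <<'E'
from h import *
to([530,-1,324],10.5)
c=shot('wrist');P=cloud(c);h=cv2.cvtColor(c['frame'],cv2.COLOR_RGB2HSV)
s=manip.read_state();A=R.from_euler('xyz',s['eef_rot'])
Q=(P-s['eef_pos'])@A.as_matrix()
m=(h[...,0]>95)&(h[...,0]<130)&(h[...,1]>100)&(abs(Q[...,1])<13)&(abs(Q[...,0])<40)
q=Q[m];t=q[(q[:,2]<164)];f=q[q[:,2]>168]
print(len(t),np.percentile(t,[1,50,99],axis=0).round(1),len(f),np.percentile(f,[1,50,99],axis=0).round(1))
m=(h[...,1]<60)&(abs(Q[...,1])<11)&(abs(Q[...,0])<40)&(Q[...,2]>195)&(Q[...,2]<225);q=Q[m];print('blade',len(q),np.percentile(q,[1,50,99],axis=0).round(1))
E
```

```text
t 4.7 p [518.28 289.3  328.82] ydir 10.73 zax [-0. -0. -1.] F [ 0.09  0.09 -1.24] M [-0.111  0.046 -0.011] gap 22.01 ff 30.0
turn [-0.0001  0.      0.0051] shift(axes now) [-7.185 -1.063  0.121] shift(after turn) [-7.189 -1.034  0.121]
3676 [[-14.2 -11.3  96.3]
 [  3.6   0.8 160.7]
 [ 30.6  12.8 163.6]] 875 [[  8.9 -11.5 168.2]
 [ 17.    0.3 182.6]
 [ 17.5  11.3 201.1]]
blade 500 [[ 12.2  -7.2 217.8]
 [ 16.9   0.9 223.1]
 [ 23.7   8.4 225. ]]
```

Call:
step_arm:
  increments:
    - [[0,0,0,-0.5,-0.07,0,1],[0,0,0,-0.8,-0.12,0,1],[0,0,0,-0.8,-0.12,0,1],[0,0,0,-0.8,-0.12,0,1],[0,0,0,-0.8,-0.12,0,1]]

```text
clock: 5.25
eef_pos: [523.8, 138.6, 328.7]
eef_rot: [3.142, -0.0, 1.757]
wrist_force: [0.4, -0.3, -0.2]
finger_gap: 21.8
finger_force: 30.0
```

Call:
step_arm:
  increments:
    - [[0,0,0,-0.8,-0.12,0,1],[0,0,0,-0.8,-0.12,0,1],[0,0,0,-0.4,-0.06,0,1],[0,0,0,-0.3,-0.05,0,1],[0,0,0,0,0,0,1]]

```text
clock: 5.75
eef_pos: [527.2, 45.9, 328.7]
eef_rot: [-3.142, 0.0, 1.755]
wrist_force: [0.0, 0.9, -1.3]
finger_gap: 22.2
finger_force: 30.0
```

```bash
python3 - <<'E'
from h import *
to([530,-1,324],10.5)
s=manip.read_state();A=R.from_euler('xyz',s['eef_rot'])
for n in('wrist','top','scene'):
  c=shot(n);
  cv2.imwrite(f'pics/hov_{n}.png',c['frame'][:,:,::-1])
  P=cloud(c);np.savez('hov_'+n,f=c['frame'],P=P,K=c['mtx'],T=c['cam_to_world'],pos=s['eef_pos'],M=A.as_matrix())
w=cv2.imread('pics/hov_wrist.png');z=cv2.imread('pics/hov_scene.png')[140:290,200:400]
cv2.imwrite('pics/hov.png',np.hstack([cv2.resize(w,(400,300)),cv2.resize(z,(400,300))]))
E
```

```text
t 5.75 p [527.22  45.92 328.69] ydir 10.58 zax [-0.e+00 -1.e-04 -1.e+00] F [ 0.02  0.91 -1.26] M [-0.115  0.053 -0.031] gap 22.2 ff 30.0
turn [-0.0001  0.0001  0.0017] shift(axes now) [-1.166 -0.147  0.117] shift(after turn) [-1.166 -0.146  0.117]
```

View pics/hov.png

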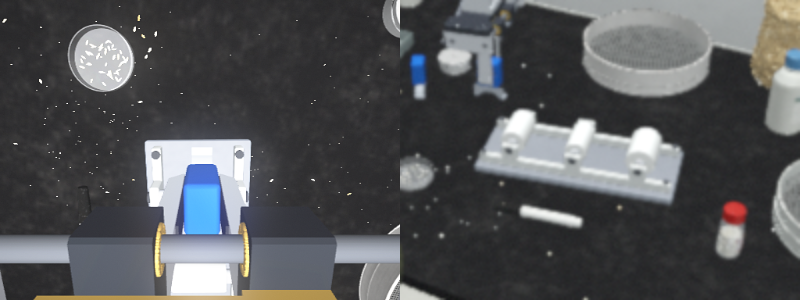

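The left half shows the held gauge above the rack's left end (edge at row 140, half scale). Part of the roller is visible at its sides. Next I'll measure the roller and rack from the wrist cloud.

```bash
python3 - <<'E'
import numpy as np,cv2
u=np.radians(10.5);ex=np.array([np.cos(u),np.sin(u)]);ey=np.array([-np.sin(u),np.cos(u)])
for n in('wrist','top','scene'):
  d=np.load(f'hov_{n}.npz');P=d['P'];f=d['f'];o=np.array([530,-1.])
  a=(P[...,:2]-o)@ex;b=(P[...,:2]-o)@ey;z=P[...,2];hsv=cv2.cvtColor(f,cv2.COLOR_RGB2HSV)
  print(n)
  reg=(abs(a)<28)&(abs(b)<28)&(z>35)&(z<75)&(hsv[...,1]<60)
  # circle fit of cross-section b,z
  B,Z=b[reg],z[reg]
  if len(B)>20:
    from scipy.optimize import least_squares
    r=least_squares(lambda p:np.hypot(B-p[0],Z-p[1])-p[2],[0,45,20],loss='soft_l1');print('circle',len(B),r.x.round(2),'b',np.percentile(B,[1,50,99]).round(1),'z',np.percentile(Z,[1,50,99]).round(1))
    r=least_squares(lambda p:np.hypot(B-p[0],Z-p[1])-20,[0,45],loss='soft_l1');print(' r20',r.x.round(2),r.cost)
  reg=(abs(a)<62)&(abs(b-45)<25)&(z>4)&(z<40)
  if reg.sum()>20: 
    q=P[reg];print('rack end',reg.sum(),np.percentile(z[reg],[5,50,95]).round(1),'b max',np.percentile(b[reg],[90,98,100]).round(1),'a',np.percentile(a[reg],[1,99]).round(1),cv2.minAreaRect(q[:,:2].astype(np.float32)))
  for k in(0,-1,-2):
    for nm,sel in(('posts',(z>47)&(z<54)&(abs(abs(a)-46)<10)&(abs(b-100*k)<15)),):
      if sel.sum()>5: print(nm,k,sel.sum(),'+a mean',a[sel&(a>0)].mean().round(1),'-a',a[sel&(a<0)].mean().round(1),'b',b[sel&(a>0)].mean().round(1),b[sel&(a<0)].mean().round(1))
d=np.load('hov_wrist.npz');print(d['T'].round(3),d['K'])
E
```

```text
wrist
rack end 4650 [ 9.9 12.2 29.1] b max [55.2 57.  57.9] a [-58.5  60.8] ((523.7034912109375, 37.41464614868164), (122.39405059814453, 37.82813262939453), 10.55728816986084)
posts 0 510 +a mean 51.5 -a -43.9 b 7.1 4.9
posts -1 67 +a mean 38.0 -a nan b -95.1 nan
top
circle 29 [-0.16 44.92 19.94] b [-19.8   3.4  14.1] z [48.3 61.1 66.4]
 r20 [-0.13 44.84] 19.85866867345134
posts 0 8 +a mean 46.6 -a -44.2 b -1.9 -12.2
posts -1 66 +a mean 47.1 -a -43.6 b -99.6 -99.8
posts -2 70 +a mean 46.8 -a -43.2 b -198.1 -201.5
scene
circle 168 [-1.000e-02  4.731e+01  1.824e+01] b [-19.6  -5.8  19.2] z [35.9 60.9 68.3]
 r20 [ 0.68 45.24] 211.7350974298816
rack end 213 [ 6.1 13.9 30.5] b max [50.8 58.3 66.8] a [-61.7  54.1] ((521.8131103515625, 41.11060333251953), (123.50399780273438, 42.9171257019043), 12.753750801086426)
posts 0 38 +a mean 49.4 -a -45.8 b -6.7 -1.2
posts -1 40 +a mean 49.4 -a -44.6 b -101.7 -100.2
posts -2 27 +a mean nan -a -44.8 b nan -200.2
[[ 9.83000e-01  1.80000e-01  4.40000e-02  5.14520e+02]
 [ 1.85000e-01 -9.53000e-01 -2.39000e-01  1.16212e+02]
 [-1.00000e-03  2.44000e-01 -9.70000e-01  3.08808e+02]
 [ 0.00000e+00  0.00000e+00  0.00000e+00  1.00000e+00]] [[336.7784985    0.         258.15737688]
 [  0.         336.7784985  194.49148538]
 [  0.           0.           1.        ]]<stdin>:19: RuntimeWarning: Mean of empty slice.
  ret = ret.dtype.type(ret / rcount)
<stdin>:19: RuntimeWarning: Mean of empty slice.
  ret = ret.dtype.type(ret / rcount)
```

Call:
step_arm:
  increments:
    - [[0,0,0,-0.4,-0.04,0,1],[0,0,0,-0.4,-0.04,0,1],[0,0,0,-0.31,-0.016,0,1],[0,0,0,0,0,0.3,1],[0,0,0,0,0,0.3,1]]

```text
clock: 6.4
eef_pos: [531.5, 2.9, 303.6]
eef_rot: [-3.142, -0.0, 1.756]
wrist_force: [0.2, 0.9, -1.7]
finger_gap: 22.1
finger_force: 30.0
```

Call:
step_arm:
  increments:
    - [[0,0,0,0,0,0.3,1],[0,0,0,0,0,0.1,1],[0,0,0,0,0,0.05,1],[0,0,0,0,0,0,1],[0,0,0,0,0,0,1]]

```text
clock: 6.9
eef_pos: [531.7, 2.5, 287.0]
eef_rot: [3.141, 0.0, 1.756]
wrist_force: [-0.1, -0.4, -1.2]
finger_gap: 21.8
finger_force: 30.0
```

```bash
python3 - <<'E'
from h import *
to([531.6,1.5,280],10.5)
c=shot('scene')
cv2.imwrite('pics/near.png',cv2.resize(c['frame'][130:250,210:370,::-1],(800,600),interpolation=cv2.INTER_CUBIC))
E
```

```text
t 6.9 p [531.68   2.54 287.  ] ydir 10.63 zax [ 6.e-04 -0.e+00 -1.e+00] F [-0.07 -0.36 -1.18] M [-0.059  0.052  0.024] gap 21.82 ff 30.0
turn [0.0008 0.0002 0.0029] shift(axes now) [-0.025 -0.007  0.175] shift(after turn) [-0.025 -0.007  0.175]
```

View pics/near.png

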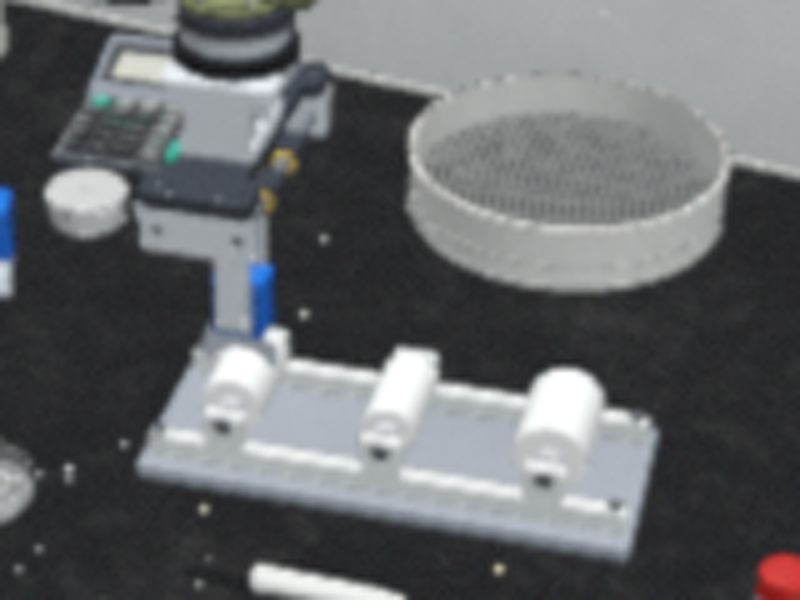

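The picture shows the gauge (blue at (262,300)) just above the left roller at (240,380). The rollers differ clearly in size: the middle is thinnest and the right is thickest. I'll creep down.

Call:
step_arm:
  increments:
    - [[0,0,0,-0.025,0,0.05,1],[0,0,0,0,0,0.04,1],[0,0,0,0,0,0.03,1],[0,0,0,0,0,0,1],[0,0,0,0,0,0,1]]

```text
clock: 7.45
eef_pos: [531.8, 1.4, 281.9]
eef_rot: [-3.142, 0.0, 1.756]
wrist_force: [0.2, 0.1, -0.8]
finger_gap: 22.0
finger_force: 30.0
```

```bash
python3 -c "
from h import *
to([531.6,1.5,280],10.5)"
```

```text
t 7.45 p [531.78   1.45 281.85] ydir 10.62 zax [-0. -0. -1.] F [ 0.15  0.14 -0.79] M [-0.076  0.029 -0.002] gap 21.97 ff 30.0
turn [-0.      0.      0.0027] shift(axes now) [ 0.002 -0.004  0.046] shift(after turn) [ 0.002 -0.004  0.046]
```

Call:
step_arm:
  increments:
    - [[0,0,0,0,0,0.015,1],[0,0,0,0,0,0.015,1],[0,0,0,0,0,0,1]]

```text
clock: 7.75
eef_pos: [531.8, 1.5, 280.6]
eef_rot: [-3.141, -0.0, 1.756]
wrist_force: [0.1, 0.1, -1.7]
finger_gap: 21.8
finger_force: 30.0
```

```bash
python3 -c "
from h import *
to([531.6,1.5,280],10.5)"
```

```text
t 7.75 p [531.76   1.46 280.58] ydir 10.62 zax [-1.e-04 -0.e+00 -1.e+00] F [ 0.08  0.08 -1.67] M [-0.116  0.058 -0.036] gap 21.79 ff 30.0
turn [-0.0001 -0.      0.0027] shift(axes now) [ 0.002 -0.004  0.014] shift(after turn) [ 0.002 -0.004  0.014]
```

Call:
step_arm:
  increments:
    - [[0,0,0,0,0,0.01,1],[0,0,0,0,0,0,1],[0,0,0,0,0,0,1]]

```text
clock: 8.05
eef_pos: [531.8, 1.4, 280.2]
eef_rot: [-3.142, 0.0, 1.756]
wrist_force: [-0.6, -0.9, -0.4]
finger_gap: 21.7
finger_force: 30.0
```

Call:
step_arm:
  increments:
    - [[0,0,0,0,0,0.01,1],[0,0,0,0,0,0,1],[0,0,0,0,0,0,1]]

```text
clock: 8.35
eef_pos: [531.8, 1.4, 279.9]
eef_rot: [3.142, 0.0, 1.756]
wrist_force: [0.1, 0.8, -0.6]
finger_gap: 21.7
finger_force: 30.0
```

```bash
python3 -c "
from h import *
to([531.6,1.5,280],10.5)"
```

```text
t 8.35 p [531.76   1.45 279.86] ydir 10.62 zax [ 0. -0. -1.] F [ 0.12  0.82 -0.63] M [-0.102  0.021  0.008] gap 21.74 ff 30.0
turn [0.     0.     0.0027] shift(axes now) [ 0.002 -0.004 -0.004] shift(after turn) [ 0.002 -0.004 -0.004]
```

Call:
step_arm:
  increments:
    - [[0,0,0,0,0,0.007,1],[0,0,0,0,0,0,1],[0,0,0,0,0,0,1]]

```text
clock: 8.65
eef_pos: [531.8, 1.4, 279.6]
eef_rot: [-3.142, 0.0, 1.756]
wrist_force: [-0.4, 0.3, -0.6]
finger_gap: 21.9
finger_force: 30.0
```

Call:
step_arm:
  increments:
    - [[0,0,0,0,0,0.007,1],[0,0,0,0,0,0,1],[0,0,0,0,0,0,1]]

```text
clock: 8.95
eef_pos: [531.8, 1.4, 279.4]
eef_rot: [3.141, 0.0, 1.756]
wrist_force: [-0.8, -0.2, 0.9]
finger_gap: 21.3
finger_force: 30.0
```

```bash
python3 -c "
from h import *
to([531.6,1.5,280],10.5)"
```

```text
t 8.95 p [531.79   1.45 279.41] ydir 10.62 zax [ 2.e-04 -1.e-04 -1.e+00] F [-0.84 -0.16  0.92] M [-0.225  0.12  -0.042] gap 21.31 ff 30.0
turn [0.0002 0.0001 0.0027] shift(axes now) [ 0.002 -0.004 -0.015] shift(after turn) [ 0.002 -0.004 -0.015]
```

Call:
step_arm:
  increments:
    - [[0,0,0,0,0,0.004,1],[0,0,0,0,0,0,1],[0,0,0,0,0,0,1]]

```text
clock: 9.25
eef_pos: [531.8, 1.4, 279.4]
eef_rot: [3.141, 0.0, 1.756]
wrist_force: [-2.8, -0.7, 5.3]
finger_gap: 21.9
finger_force: 30.0
```

```bash
cat >>h.py <<'E'
def avg(n=6):
    F=[];M=[]
    for _ in range(n):
        s=manip.read_state();F.append(s['wrist_force']);M.append(s['moment'])
    print(np.mean(F,0).round(2),np.std(F,0).round(2),np.mean(M,0).round(3))
E
python3 -c "
from h import *
to();avg()
optics.camera('top');avg()"
```

```text
t 9.25 p [531.79   1.43 279.37] ydir 10.62 zax [ 3.e-04 -1.e-04 -1.e+00] F [-2.78 -0.68  5.27] M [-0.269  0.351 -0.07 ] gap 21.92 ff 30.0
[-2.78 -0.68  5.27] [0. 0. 0.] [-0.269  0.351 -0.07 ]
[-2.2  -1.17  6.11] [0. 0. 0.] [-0.233  0.422 -0.039]
```

Call:
step_arm:
  increments:
    - [[0,0,0,0,0,-0.002,1],[0,0,0,0,0,0,1],[0,0,0,0,0,0,1]]
  newtons: 14

```text
clock: 9.6
eef_pos: [531.8, 1.4, 279.3]
eef_rot: [3.141, 0.0, 1.756]
wrist_force: [-1.4, -0.4, 4.7]
finger_gap: 21.9
finger_force: 14.0
```

```bash
python3 - <<'E'
from h import *
to()
# shift convention from the first two calls
for conv in('pre','post'):
    a=2.90675;p=np.array([127.955,534.9])
    for w,x,y in [(.19,-.8,-.3),(.19,-.8,-.1),(.19,-.8,0),(.19,-.8,.1),(.19,-.8,.2),(.11,0,0),(.11,0,0),*[(0,-.77,.51)]*8]:
        n=a-w*np.pi/4; b=a if conv=='pre' else n
        p=p+40*(x*np.array([np.cos(b),np.sin(b)])+y*np.array([np.sin(b),-np.cos(b)]));a=n
    print(conv,p)
E
```

```text
t 9.6 p [531.83   1.42 279.34] ydir 10.62 zax [ 4.e-04 -1.e-04 -1.e+00] F [-1.45 -0.38  4.73] M [-0.389  0.199 -0.025] gap 21.88 ff 14.0
pre [515.85076178 289.29677007]
post [501.45813553 269.60995507]
```

Call:
step_arm:
  increments:
    - [[0,0,0,0,0,-0.0015,1],[0,0,0,0,0,0,1],[0,0,0,0,0,0,1]]

```text
clock: 9.9
eef_pos: [531.8, 1.4, 279.3]
eef_rot: [3.141, 0.0, 1.756]
wrist_force: [1.1, -1.5, 4.8]
finger_gap: 21.8
finger_force: 14.0
```

Call:
step_arm:
  increments:
    - [[0,-0.01111,0,0.0512,0,0.0002,1],[0,-0.01111,0,0.0512,0,0.0002,1],[0,0,0,0,0,0,1],[0,0,0,0,0,0,1]]

```text
clock: 10.3
eef_pos: [531.0, 5.5, 279.2]
eef_rot: [3.141, 0.018, 1.756]
wrist_force: [2.3, -4.4, 3.0]
finger_gap: 21.8
finger_force: 14.0
```

```bash
cat >>h.py <<'E'
def rock(L=234.7):
    s=manip.read_state();A=R.from_euler('xyz',s['eef_rot']).as_matrix()
    c=s['eef_pos']+L*A[:,2];lean=np.degrees(np.arctan2(-(A[:2,2]@[-.1822,.9833]),-A[2,2]))
    F=s['wrist_force']-[0,0,-1.25];M=s['moment']
    print('t',round(s['clock'],2),'arc',c.round(2),'lean+left',lean.round(2),'F world(no wt)',F.round(2),'tool F',(A.T@F).round(2),'gap',round(s['finger_gap'],2))
E
python3 -c "
from h import *
rock()"
```

```text
t 10.3 arc [531.86   1.36  44.58] lean+left 1.02 F world(no wt) [ 2.31 -4.36  4.23] tool F [-4.79  1.47 -4.15] gap 21.75
```

Call:
step_arm:
  increments:
    - [[0,0,0,-0.003,0,0,1],[0,-0.01111,0,0.0512,0,0.0002,1],[0,-0.01111,0,0.0512,0,0.0002,1],[0,0,0,0,0,0,1],[0,0,0,0,0,0,1]]

```text
clock: 10.8
eef_pos: [530.3, 9.4, 279.1]
eef_rot: [-3.142, 0.035, 1.756]
wrist_force: [1.2, -3.0, 3.8]
finger_gap: 22.2
finger_force: 14.0
```

```bash
python3 -c "
from h import *
rock()"
```

```text
t 10.8 arc [531.76   1.36  44.57] lean+left 2.01 F world(no wt) [ 1.18 -2.96  5.07] tool F [-3.31  0.61 -4.96] gap 22.22
```

Call:
step_arm:
  increments:
    - [[0,-0.01111,0,0.0492,0,-0.0005,1],[0,-0.01111,0,0.0512,0,0.0002,1],[0,-0.01111,0,0.0512,0,0.0002,1],[0,-0.01111,0,0.0512,0,0.0002,1],[0,0,0,0,0,0,1]]

```text
clock: 11.3
eef_pos: [528.7, 17.6, 278.7]
eef_rot: [-3.141, 0.07, 1.757]
wrist_force: [0.6, -4.3, 2.3]
finger_gap: 22.0
finger_force: 14.0
```

```bash
python3 -c "
from h import *
rock()"
```

```text
t 11.3 arc [531.68   1.34  44.57] lean+left 4.03 F world(no wt) [ 0.64 -4.35  3.56] tool F [-4.63 -0.18 -3.25] gap 22.03
```

Call:
step_arm:
  increments:
    - [[0,-0.01111,0,0.0472,0,0.0012,1],[0,-0.01111,0,0.0512,0,0.0002,1],[0,-0.01111,0,0.0512,0,0.0002,1],[0,-0.01111,0,0.0512,0,0.0002,1],[0,0,0,0,0,0,1]]

```text
clock: 11.8
eef_pos: [527.3, 25.5, 277.9]
eef_rot: [-3.141, 0.105, 1.757]
wrist_force: [0.4, -2.8, 2.7]
finger_gap: 21.6
finger_force: 14.0
```

```bash
python3 -c "
from h import *
rock()"
```

```text
t 11.8 arc [531.76   1.26  44.54] lean+left 6.03 F world(no wt) [ 0.41 -2.81  4.  ] tool F [-3.24 -0.12 -3.68] gap 21.61
```

Steady at about 4 N push. I'll continue to 10° left.

Call:
step_arm:
  increments:
    - [[0,-0.01111,0,0.0492,0,0.0004,1],[0,-0.01111,0,0.0512,0,0.0002,1],[0,-0.01111,0,0.0512,0,0.0002,1],[0,-0.01111,0,0.0512,0,0.0002,1],[0,0,0,0,0,0,1]]

```text
clock: 12.3
eef_pos: [525.8, 33.4, 276.9]
eef_rot: [-3.141, 0.14, 1.757]
wrist_force: [0.1, -0.8, 0.9]
finger_gap: 22.0
finger_force: 14.0
```

```bash
python3 -c "
from h import *
rock()"
```

```text
t 12.3 arc [531.77   1.18  44.51] lean+left 8.03 F world(no wt) [ 0.12 -0.85  2.18] tool F [-1.15 -0.04 -2.04] gap 22.01
```

Call:
step_arm:
  increments:
    - [[0,-0.01111,0,0.0492,0,0.0004,1],[0,-0.01111,0,0.0512,0,0.0002,1],[0,-0.01111,0,0.0512,0,0.0002,1],[0,-0.01111,0,0.0512,0,0.0002,1],[0,0,0,0,0,0,1]]

```text
clock: 12.8
eef_pos: [524.3, 41.3, 275.6]
eef_rot: [-3.141, 0.175, 1.757]
wrist_force: [0.9, -0.6, -0.0]
finger_gap: 22.2
finger_force: 14.0
```

```bash
python3 -c "
from h import *
rock()
c=shot('scene')
cv2.imwrite('pics/left.png',cv2.resize(c['frame'][130:250,210:370,::-1],(800,600),interpolation=cv2.INTER_CUBIC))"
```

```text
t 12.8 arc [531.76   1.11  44.48] lean+left 10.02 F world(no wt) [ 0.95 -0.62  1.21] tool F [-0.99  0.81 -1.06] gap 22.2
```

View pics/left.png

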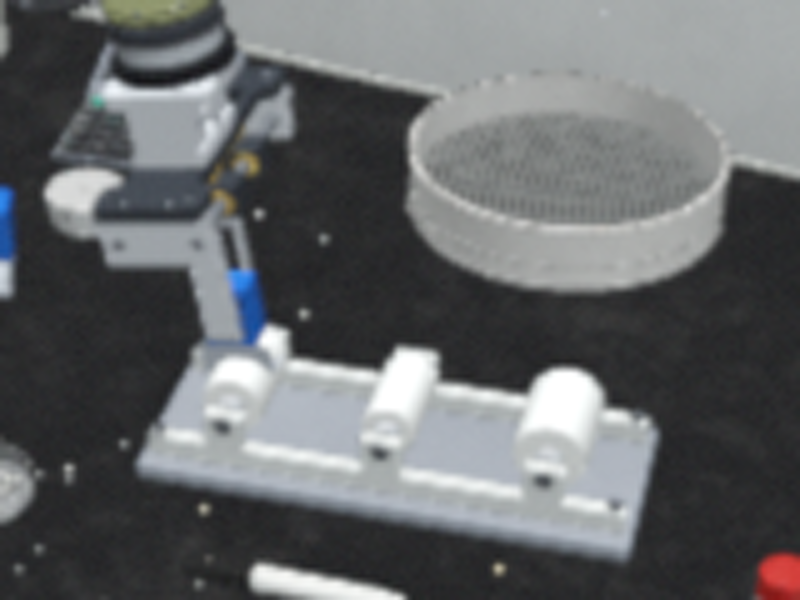

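The gauge leans left with the hand and is still seated on the roller at (240,360). The push has dropped to about 1 N, so I'll restore it before going back.

Call:
step_arm:
  increments:
    - [[0,-0.01111,0,0.0512,0,0.0022,1],[0,0,0,0,0,0.001,1],[0,0,0,0,0,0,1],[0,0,0,0,0,0,1]]

```text
clock: 13.25
eef_pos: [524.0, 43.0, 275.3]
eef_rot: [-3.142, 0.183, 1.756]
wrist_force: [-0.6, 1.0, 0.6]
finger_gap: 21.6
finger_force: 14.0
```

```bash
python3 -c "
from h import *
rock()"
```

```text
t 13.25 arc [531.81   0.96  44.49] lean+left 10.49 F world(no wt) [-0.64  1.01  1.81] tool F [ 0.76 -0.44 -1.98] gap 21.63
```

Call:
step_arm:
  increments:
    - [[0,0.01111,0,-0.0512,0,0.0002,1],[0,0.01111,0,-0.0512,0,0.0002,1],[0,0.01111,0,-0.0512,0,0.0002,1],[0,0,0,0,0,0,1]]

```text
clock: 13.65
eef_pos: [525.2, 36.8, 276.4]
eef_rot: [3.141, 0.156, 1.756]
wrist_force: [-0.6, 2.6, 1.9]
finger_gap: 22.0
finger_force: 14.0
```

```bash
python3 -c "
from h import *
rock()"
```

```text
t 13.65 arc [531.93   0.93  44.52] lean+left 8.95 F world(no wt) [-0.62  2.64  3.13] tool F [ 2.19 -0.12 -3.51] gap 21.96
```

Call:
step_arm:
  increments:
    - [[0,0.01111,0,-0.0487,0,0.0002,1],[0,0.01111,0,-0.0512,0,0.0002,1],[0,0.01111,0,-0.0512,0,0.0002,1],[0,0.01111,0,-0.0512,0,0.0002,1],[0,0,0,0,0,0,1]]

```text
clock: 14.15
eef_pos: [526.6, 28.9, 277.5]
eef_rot: [3.141, 0.122, 1.756]
wrist_force: [-0.1, 3.6, 1.7]
finger_gap: 21.8
finger_force: 14.0
```

```bash
python3 -c "
from h import *
rock()"
```

```text
t 14.15 arc [531.9    0.96  44.54] lean+left 6.96 F world(no wt) [-0.1   3.61  2.91] tool F [ 3.19  0.57 -3.32] gap 21.75
```

Call:
step_arm:
  increments:
    - [[0,0.01111,0,-0.0492,0,0.0002,1],[0,0.01111,0,-0.0512,0,0.0002,1],[0,0.01111,0,-0.0512,0,0.0002,1],[0,0.01111,0,-0.0512,0,0.0002,1],[0,0,0,0,0,0,1]]

```text
clock: 14.65
eef_pos: [528.1, 21.0, 278.4]
eef_rot: [3.141, 0.087, 1.756]
wrist_force: [0.1, 4.1, 3.8]
finger_gap: 21.9
finger_force: 14.0
```

```bash
python3 -c "
from h import *
rock()"
```

```text
t 14.65 arc [531.9    1.03  44.54] lean+left 4.96 F world(no wt) [0.07 4.14 5.08] tool F [ 3.61  0.83 -5.42] gap 21.92
```

Call:
step_arm:
  increments:
    - [[0,0.01111,0,-0.0477,0,-0.0008,1],[0,0.01111,0,-0.0512,0,0.0002,1],[0,0.01111,0,-0.0512,0,0.0002,1],[0,0.01111,0,-0.0512,0,0.0002,1],[0,0,0,0,0,0,1]]

```text
clock: 15.15
eef_pos: [529.6, 13.1, 278.9]
eef_rot: [3.141, 0.052, 1.756]
wrist_force: [0.0, 2.2, 3.0]
finger_gap: 21.8
finger_force: 14.0
```

```bash
python3 -c "
from h import *
rock()"
```

```text
t 15.15 arc [531.88   1.13  44.56] lean+left 2.97 F world(no wt) [0.02 2.24 4.24] tool F [ 1.98  0.43 -4.35] gap 21.77
```

Call:
step_arm:
  increments:
    - [[0,0.01111,0,-0.0482,0,-0.0004,1],[0,0.01111,0,-0.0512,0,0.0002,1],[0,0.01111,0,-0.0512,0,0.0002,1],[0,0.01111,0,-0.0512,0,0.0002,1],[0,0,0,0,0,0,1]]

```text
clock: 15.65
eef_pos: [531.1, 5.1, 279.3]
eef_rot: [3.141, 0.017, 1.756]
wrist_force: [0.0, 1.7, 5.1]
finger_gap: 21.7
finger_force: 14.0
```

```bash
python3 -c "
from h import *
rock()"
```

```text
t 15.65 arc [531.91   1.22  44.6 ] lean+left 0.97 F world(no wt) [0.04 1.65 6.3 ] tool F [ 1.51  0.35 -6.33] gap 21.71
```

Call:
step_arm:
  increments:
    - [[0,0.01111,0,-0.0497,0,-0.0015,1],[0,0.01111,0,-0.0512,0,0.0002,1],[0,0.01111,0,-0.0512,0,0.0,1],[0,0.01111,0,-0.0512,0,0.0,1],[0,0,0,0,0,0,1]]

```text
clock: 16.15
eef_pos: [532.6, -2.9, 279.3]
eef_rot: [3.141, -0.018, 1.756]
wrist_force: [0.0, 0.3, 4.6]
finger_gap: 22.0
finger_force: 14.0
```

```bash
python3 -c "
from h import *
rock()"
```

```text
t 16.15 arc [531.85   1.26  44.63] lean+left -1.03 F world(no wt) [0.02 0.35 5.85] tool F [ 0.44  0.09 -5.84] gap 22.01
```

Call:
step_arm:
  increments:
    - [[0,0.01111,0,-0.0492,0,-0.0008,1],[0,0.01111,0,-0.0512,0,0.0,1],[0,0.01111,0,-0.0512,0,0.0,1],[0,0.01111,0,-0.0512,0,0.0,1],[0,0,0,0,0,0,1]]

```text
clock: 16.65
eef_pos: [534.1, -10.8, 279.0]
eef_rot: [3.142, -0.053, 1.756]
wrist_force: [0.3, 0.2, 5.1]
finger_gap: 22.2
finger_force: 14.0
```

```bash
python3 -c "
from h import *
rock()"
```

```text
t 16.65 arc [531.8    1.32  44.67] lean+left -3.02 F world(no wt) [0.28 0.21 6.31] tool F [ 0.48  0.32 -6.29] gap 22.17
```

Call:
step_arm:
  increments:
    - [[0,0.01111,0,-0.0512,0,-0.002,1],[0,0.01111,0,-0.0512,0,-0.0005,1],[0,0.01111,0,-0.0512,0,-0.0003,1],[0,0.01111,0,-0.0512,0,-0.0003,1],[0,0,0,0,0,0,1]]

```text
clock: 17.15
eef_pos: [535.6, -18.9, 278.5]
eef_rot: [-3.141, -0.088, 1.756]
wrist_force: [0.7, 0.2, 3.6]
finger_gap: 21.9
finger_force: 14.0
```

```bash
python3 -c "
from h import *
rock()"
```

```text
t 17.15 arc [531.74   1.35  44.73] lean+left -5.03 F world(no wt) [0.68 0.22 4.88] tool F [ 0.52  0.71 -4.85] gap 21.89
```

Call:
step_arm:
  increments:
    - [[0,0.01111,0,-0.0512,0,-0.0008,1],[0,0.01111,0,-0.0512,0,-0.0004,1],[0,0.01111,0,-0.0512,0,-0.0003,1],[0,0.01111,0,-0.0512,0,-0.0003,1],[0,0,0,0,0,0,1]]

```text
clock: 17.65
eef_pos: [537.0, -26.9, 277.7]
eef_rot: [-3.141, -0.123, 1.756]
wrist_force: [0.1, -0.4, 1.7]
finger_gap: 22.0
finger_force: 14.0
```

```bash
python3 -c "
from h import *
rock()"
```

```text
t 17.65 arc [531.7    1.36  44.8 ] lean+left -7.04 F world(no wt) [ 0.09 -0.41  2.98] tool F [-0.05  0.01 -3.01] gap 21.99
```

Call:
step_arm:
  increments:
    - [[0,0.01111,0,-0.0512,0,0.0005,1],[0,0.01111,0,-0.0512,0,0,1],[0,0.01111,0,-0.0512,0,0,1],[0,0.01111,0,-0.0512,0,0,1],[0,0,0,0,0,0,1]]

```text
clock: 18.15
eef_pos: [538.5, -34.9, 276.6]
eef_rot: [-3.141, -0.158, 1.756]
wrist_force: [1.2, -0.2, 1.4]
finger_gap: 21.6
finger_force: 14.0
```

```bash
python3 -c "
from h import *
rock()"
```

```text
t 18.15 arc [531.71   1.37  44.83] lean+left -9.04 F world(no wt) [ 1.23 -0.22  2.64] tool F [-0.02  1.17 -2.68] gap 21.64
```

Call:
step_arm:
  increments:
    - [[0,0.01111,0,-0.0512,0,0,1],[0,0.01111,0,-0.0512,0,0,1],[0,0.01111,0,-0.0512,0,0,1],[0,0,0,0,0,0,1],[0,0,0,0,0,0,1]]

```text
clock: 18.65
eef_pos: [539.6, -40.6, 275.7]
eef_rot: [-3.141, -0.183, 1.756]
wrist_force: [0.9, -2.2, 0.3]
finger_gap: 21.7
finger_force: 14.0
```

```bash
python3 -c "
from h import *
rock()
c=shot('scene')
cv2.imwrite('pics/right.png',cv2.resize(c['frame'][130:250,210:370,::-1],(800,600),interpolation=cv2.INTER_CUBIC))"
```

```text
t 18.65 arc [531.73   1.39  44.88] lean+left -10.5 F world(no wt) [ 0.9  -2.16  1.58] tool F [-1.97  0.49 -1.97] gap 21.66
```

View pics/right.png

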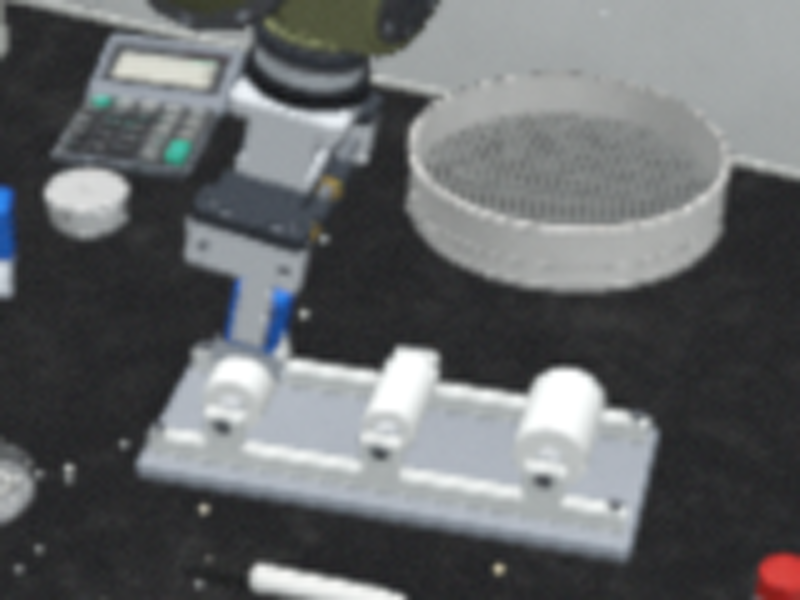

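The gauge leans right and is still seated on the roller at (240,365). I'll restore the push a little and come back upright.

Call:
step_arm:
  increments:
    - [[0,0,0,0.001,0,0.002,1],[0,0,0,0,0,0,1],[0,0.0,0,0,0,0,1]]

```text
clock: 19.0
eef_pos: [539.6, -40.5, 275.7]
eef_rot: [-3.142, -0.183, 1.756]
wrist_force: [0.2, -3.5, -0.1]
finger_gap: 22.0
finger_force: 14.0
```

```bash
python3 -c "
from h import *
rock()"
```

```text
t 19.0 arc [531.73   1.45  44.88] lean+left -10.49 F world(no wt) [ 0.16 -3.47  1.14] tool F [-3.17 -0.48 -1.74] gap 22.04
```

Call:
step_arm:
  increments:
    - [[0,-0.01111,0,0.0512,0,0.0004,1],[0,-0.01111,0,0.0512,0,0.0004,1],[0,-0.01111,0,0.0512,0,0.0004,1],[0,-0.01111,0,0.0512,0,0.0004,1],[0,0,0,0,0,0,1]]

```text
clock: 19.5
eef_pos: [538.1, -32.4, 277.0]
eef_rot: [3.142, -0.148, 1.757]
wrist_force: [0.6, -5.0, 0.2]
finger_gap: 22.2
finger_force: 14.0
```

```bash
python3 -c "
from h import *
rock()"
```

```text
t 19.5 arc [531.74   1.55  44.9 ] lean+left -8.45 F world(no wt) [ 0.6  -5.02  1.43] tool F [-4.78 -0.33 -2.16] gap 22.18
```

Call:
step_arm:
  increments:
    - [[0,-0.01111,0,0.0472,0,0.002,1],[0,-0.01111,0,0.0507,0,0.0005,1],[0,-0.01111,0,0.0507,0,0.0005,1],[0,-0.01111,0,0.0507,0,0.0005,1],[0,0,0,0,0,0,1]]

```text
clock: 20.0
eef_pos: [536.6, -24.5, 278.0]
eef_rot: [3.142, -0.113, 1.757]
wrist_force: [0.5, -3.6, 0.2]
finger_gap: 21.9
finger_force: 14.0
```

```bash
python3 -c "
from h import *
rock()"
```

```text
t 20.0 arc [531.77   1.44  44.77] lean+left -6.47 F world(no wt) [ 0.51 -3.61  1.42] tool F [-3.46 -0.16 -1.82] gap 21.92
```

Call:
step_arm:
  increments:
    - [[0,-0.01111,0,0.0492,0,0.0005,1],[0,-0.01111,0,0.0507,0,0.0004,1],[0,-0.01111,0,0.0507,0,0.0004,1],[0,-0.01111,0,0.0507,0,0.0004,1],[0,0,0,0,0,0,1]]

```text
clock: 20.5
eef_pos: [535.2, -16.6, 278.7]
eef_rot: [3.142, -0.078, 1.757]
wrist_force: [-0.7, -1.1, 0.1]
finger_gap: 21.9
finger_force: 14.0
```

```bash
python3 -c "
from h import *
rock()"
```

```text
t 20.5 arc [531.79   1.36  44.72] lean+left -4.47 F world(no wt) [-0.72 -1.11  1.35] tool F [-0.85 -0.91 -1.42] gap 21.92
```

Call:
step_arm:
  increments:
    - [[0,-0.01111,0,0.0512,0,0.002,1],[0,-0.01111,0,0.0512,0,0.0005,1],[0,-0.01111,0,0.0507,0,0.0004,1],[0,-0.01111,0,0.0507,0,0.0004,1],[0,0,0,0,0,0,1]]

```text
clock: 21.0
eef_pos: [533.7, -8.6, 279.1]
eef_rot: [3.141, -0.043, 1.757]
wrist_force: [0.8, -2.4, 2.4]
finger_gap: 22.1
finger_force: 14.0
```

```bash
python3 -c "
from h import *
rock()"
```

```text
t 21.0 arc [531.84   1.28  44.66] lean+left -2.47 F world(no wt) [ 0.76 -2.45  3.66] tool F [-2.39  0.29 -3.77] gap 22.09
```

Call:
step_arm:
  increments:
    - [[0,-0.01111,0,0.0512,0,0.0005,1],[0,-0.01111,0,0.0512,0,0.0004,1],[0,-0.01111,0,0.0507,0,0.0004,1],[0,-0.01111,0,0.0507,0,0.0004,1],[0,-0.01111,0,0.0507,0,0.0004,1]]

```text
clock: 21.5
eef_pos: [531.8, 1.3, 279.3]
eef_rot: [3.141, 0.001, 1.756]
wrist_force: [-0.5, -0.6, 2.8]
finger_gap: 22.1
finger_force: 14.0
```

Call:
step_arm:
  increments:
    - [[0,0,0,0,0,0,1],[0,0,0,0,0,0,1]]

```text
clock: 21.7
eef_pos: [531.8, 1.2, 279.3]
eef_rot: [3.142, -0.0, 1.756]
wrist_force: [0.4, 0.1, 3.2]
finger_gap: 21.7
finger_force: 14.0
```

```bash
python3 -c "
from h import *
rock();to()"
```

```text
t 21.7 arc [531.86   1.2   44.58] lean+left -0.01 F world(no wt) [0.36 0.1  4.45] tool F [ 0.03  0.37 -4.45] gap 21.65
t 21.7 p [531.85   1.17 279.28] ydir 10.63 zax [ 1.e-04  1.e-04 -1.e+00] F [0.36 0.1  3.2 ] M [-0.195  0.024 -0.034] gap 21.65 ff 14.0
```

Upright and lightly pressed. I'll unload most of the push, then open the fingers.

Call:
step_arm:
  increments:
    - [[0,0,0,0,0,-0.003,1],[0,0,0,0,0,0,1],[0,0,0,0,0,0,1]]
  newtons: 5

```text
clock: 22.0
eef_pos: [531.8, 1.1, 279.3]
eef_rot: [3.142, -0.0, 1.756]
wrist_force: [1.2, -0.2, 1.3]
finger_gap: 22.1
finger_force: 5.0
```

```bash
python3 -c "
from h import *
rock()"
```

```text
t 22.0 arc [531.84   1.17  44.6 ] lean+left -0.01 F world(no wt) [ 1.2  -0.2   2.56] tool F [-0.41  1.14 -2.56] gap 22.06
```

Call:
step_arm:
  increments:
    - [[0,0,0,0,0,0,0.4],[0,0,0,0,0,0,0.2],[0,0,0,0,0,0,0.0],[0,0,0,0,0,0,0.0],[0,0,0,0,0,0,0.0]]

```text
clock: 22.5
eef_pos: [531.8, 1.1, 279.3]
eef_rot: [-3.141, -0.0, 1.756]
wrist_force: [-0.1, 0.0, -0.1]
finger_gap: 46.5
finger_force: 0.0
```

```bash
python3 -c "
from h import *
rock()
c=shot('scene')
cv2.imwrite('pics/rel.png',cv2.resize(c['frame'][160:230,230:330,::-1],(800,560),interpolation=cv2.INTER_CUBIC))"
```

```text
t 22.5 arc [531.78   1.1   44.63] lean+left -0.0 F world(no wt) [-0.07  0.05  1.13] tool F [ 0.06 -0.06 -1.13] gap 46.49
```

View pics/rel.png

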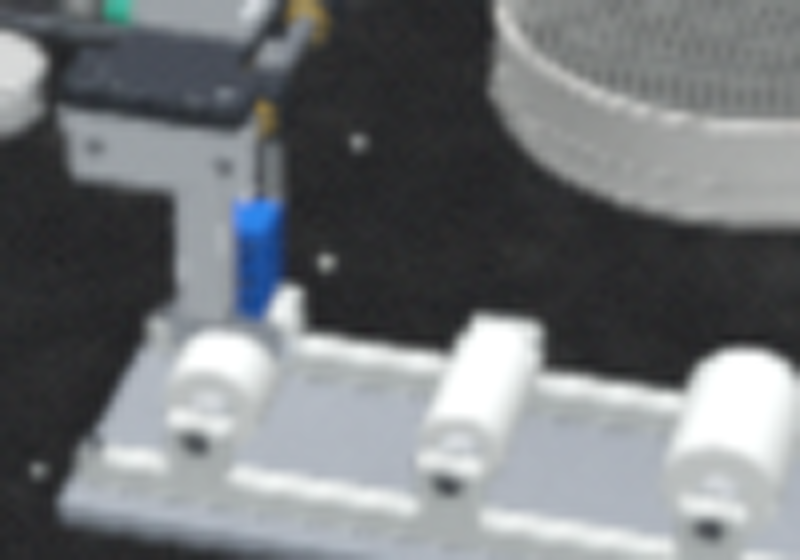

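The gauge stands free at (258,260) between the open fingers. I'll retreat straight up.

Call:
step_arm:
  increments:
    - [[0,0,0,0,0,0,-0.5],[0,0,0,0,0,-0.1,-0.5],[0,0,0,0,0,-0.3,-0.5],[0,0,0,0,0,-0.5,-0.5],[0,0,0,0,0,-0.6,-0.5]]

```text
clock: 23.05
eef_pos: [531.7, 1.1, 340.6]
eef_rot: [-3.141, -0.0, 1.756]
wrist_force: [-0.3, -0.7, 0.5]
finger_gap: 70.5
finger_force: 0.0
```

Call:
step_arm:
  increments:
    - [[0,0,0,0,0,-0.8,-0.5],[0,0,0,0,0,-0.6,-0.5],[0,0,0,0,0,-0.3,-0.5],[0,0,0,0,0,0,-0.5],[0,0,0,0,0,0,-0.5]]

```text
clock: 23.55
eef_pos: [531.7, 1.1, 406.6]
eef_rot: [-3.141, -0.0, 1.756]
wrist_force: [-0.5, -0.5, -1.1]
finger_gap: 70.7
finger_force: 0.0
```

```bash
python3 - <<'E'
from h import *
to()
for n in('scene','wrist'):
  c=shot(n);P=cloud(c);h=cv2.cvtColor(c['frame'],cv2.COLOR_RGB2HSV)
  u=np.radians(10.5);ey=np.array([-np.sin(u),np.cos(u)]);b=(P[...,:2]-[530,-1])@ey
  m=(h[...,0]>95)&(h[...,0]<130)&(h[...,1]>100)&(abs(b)<50)&(P[...,2]>60)&(abs(P[...,0]-530)<60)
  q=P[m];print(n,len(q),'z',np.percentile(q[:,2],[1,50,99]).round(1))
  for lo,hi in((75,88),(88,101),(101,114),(114,122)):
    k=m&(P[...,2]>lo)&(P[...,2]<hi)
    if k.sum()>5: print(lo,k.sum(),np.percentile(b[k],[2,50,98]).round(1))
  if n=='scene':cv2.imwrite('pics/fin.png',cv2.resize(c['frame'][160:230,230:330,::-1],(800,560),interpolation=cv2.INTER_CUBIC))
E
```

```text
t 23.55 p [531.69   1.11 406.57] ydir 10.62 zax [-1.1e-03  1.0e-04 -1.0e+00] F [-0.53 -0.49 -1.15] M [-0.097 -0.035  0.01 ] gap 70.66 ff 0.0
scene 170 z [ 76.6 104.8 123.1]
75 34 [-16.9  -2.1  14.4]
88 41 [-17.   -4.2  14. ]
101 40 [-17.2  -2.4  14.8]
114 50 [-17.1  -1.5  14.2]
wrist 1196 z [ 81.2 118.4 326.3]
75 41 [18.3 18.9 19.2]
88 61 [18.  18.9 19.2]
101 68 [18.  18.9 19.2]
114 976 [-13.2   3.2  18.6]
```

View pics/fin.png

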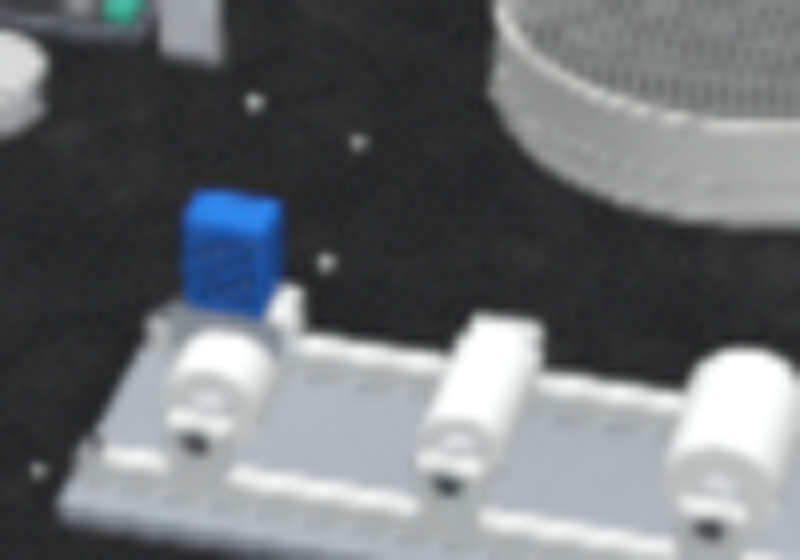

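The gauge stands upright on the left roller. Its side face stays at b = 18.9 mm (wrist camera) all the way up, so there is no lean. The gripper is clear, so I'm handing in.

```bash
python3 -c "
from cell import workorder
print(workorder.sign_off())"
```

```text
the job is handed in; nothing more can be done
None
```

I handed the job in: the gauge bedded on the left-hand roller (place_c, about 40 mm), was rocked about 10° left then right with a push of about 1–6 N (weakest near the ends of the rock), and stands upright there with the gripper clear; I picked that roller by camera size and did not try the other two.

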